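Park the index plunger and run the battery shuttle to the weld stop

ROBOT

A 7-joint arm with a two-finger parallel gripper is mounted at the origin on the work surface. World frame = base frame: x ahead of the robot, y to its left, z up, the work surface at z = 0. Lengths are in m, angles in rad, forces in N, time in s.
With the tool pointing down it reaches from about 0.4 to 0.9 m from the base axis. Payload 5.6 kg.
Tool frame: the origin (TCP) lies midway between the tips of the shut fingers; the grasp point (between the pads) lies 19 mm behind it; z points along the fingers, y is the line along which they close (so a half turn about z gives the same grasp; the last joint's range is limited). The gripper opens to 92 mm and grips with 3 to 60 N. Pads are 20 mm wide; open, the fingers measure 128 mm over their backs; the gripper's body (75 mm by 189 mm) begins 69 mm behind the grasp point.
Start: joints at [-1.333, 0.468, -0.012, 1.603, 0.006, 1.071, -0.056], TCP at [0.18, 0.625, 0.215] pointing down, gripper open.
Joint ranges: [-2.53, 2.53], [-0.31, 2.02], [-1.57, 1.55], [0.28, 2.44], [-1.29, 4.43], [0.15, 1.84], [-2.92, 2.92]. Speed limits (rad/s): [2.57, 2.57, 3.14, 3.14, 3.14, 3.14, 3.14].

INTERFACE

Orientations are given as a 3x3 rotation matrix whose columns are the frame's x, y, z axes.
In Python, from station import env, effector, solver, viewer, workorder, search_frame, tip_of gives the robot as it stands. Calls block until the motion is done:
- env.reach(position, orientation): joint-space move of the TCP to a pose.
- env.movel(position, frame=None, rate=0.15): straight line of the TCP; frame=None keeps the orientation; rate is the mean speed in m/s.
- env.goto_joints(angles): joint-space move.
- effector.release() and effector.grasp(squeeze=None): open the fingers fully, or close them until they stop; squeeze is the grip in N (None keeps the last).
- env.pause(seconds).
- solver.inverse_kinematics(position, orientation): joint angles nearest the present ones, or None.
- env.sense(): the state.
- viewer.read_camera(name): name is "scene" or "top"; returns (picture, depth): 384x512x3 uint8, red, green, blue; 384x512 float32, m along the optical axis (not along the pixel's ray), 0 where there is no reading.
- viewer.camera_info(name): a dict with "intrinsics" (3x3 intrinsics, pixels), "eye" and "rotation" of the camera in the world. Camera axes: x right, y up, looking along -z (the intrinsics and any distortion apply to the point x, -y, -z); pixel columns grow to the right and rows downward; lengths in m; the calibration is good to about 2 mm. A picture is of the moment at which its call begins. camera_info takes no time and is no camera call.
A pose or a line that the arm cannot do raises env.PlanningError and nothing moves.
- workorder.finish_job(): hands the job in; it is judged then, once.
Trained networks look in the newest picture that a camera, given by its name, has taken for a name from the list of things; names that differ only in an ending like _2 or _b are one class to them, and where a whole thing is asked for, a point or a joint stands for the part that bears it (a point fixed in the world has none). Each returns a list of dicts, best first, with "score" (0 to 1); they miss things now and then, are a little off and sometimes report something else, mostly with a low value. They report only what shows in the picture. A call takes as long as a camera call.
- search_frame(camera, name): "at" ([x, y, z] in m, in world coordinates, good to about 4 mm: the middle of the surface that is visible of it).
- tip_of(camera, name): "at" ([x, y, z] in m, in world coordinates, good to about 4 mm: a listed point, or the origin of a listed thing).
The state is a dict: "t": time; "joint_positions": joint angles; "joint_velocities": joint speeds; "tau": joint torques, N m; "ee_pos": TCP position; "tcp_rot": TCP orientation; "wrist_force": force on the tool from outside, world axes, zero at the start; "moment": the same for the moment, N m; "gripper_width": finger opening in m; "grasp_force": force on a finger pad.
Only numpy, scipy, OpenCV 4.12 (cv2) and the standard library are available. Lean on these libraries where they do the work, as an engineer would, in place of code of your own. Each camera call takes 0.05 s, during which the arm holds its last target. There are 200 camera calls.

TASK

Free the battery-pack shuttle on the welding fixture: pull the red T-handle of the sprung index plunger up, twist it anticlockwise (seen from above) until it settles in its rest notch and let go so that it stays retracted there. Then, by its black post, gently slide the shuttle fully home against the green end stop and let go; do not touch the battery pack and leave the other things on the bench where they are.

Things in the scene. Friction and masses are not known exactly. Their poses are not given: they have to be found in the camera images.
- jig: the welding fixture, fixed: aluminium base 160 x 330 mm, 16 mm thick, two rails, a green end stop (66 mm high, its face 124 mm to +y of the origin) and, on the -x side, a blue bracket (top at 62 mm) that carries the index plunger. Origin at bench height; plunger axis vertical at x = -85 mm, y = 0. Local +y: the shuttle's way to the end stop; local +x points away from the bracket
- plunger_handle (a point): centre of the plunger's red T-handle bar, on the plunger axis, 118 mm above the bench when the plunger is down. The bar is 50 mm long (along the point's x axis), 12 mm wide (y) and 16 mm high (z); a bare round stem 11 mm across runs below it. The point moves and turns with the handle
- plunger_lift (a joint): how far the plunger is pulled up, in m: 0 = down, its pin in the shuttle's hole; 0.016 = top of its travel. A spring pulls it down with about 7 N at 0, 11 N at the top. The pin clears the shuttle from 0.007 up. At rest in the notch it reads about 0.009. Up to lift 0.005 a slot keeps it from twisting by more than about 0.12 rad
- plunger_twist (a joint): turn of the T-handle in rad about the vertical, 0 = dog in its slot, growing anticlockwise seen from above, stop at 2.4; it stays where left. The middle of the rest notch lies somewhere between 0.98 and 1.57, different each time, to be found by feel; the dog drops in within about 0.12 rad of the middle
- shuttle_post (a point): centre of the graspable top part of the shuttle's upright black post, 18 mm in diameter, free-standing from the shuttle plate (height 40 mm) to 115 mm; this point is at height 95 mm. Fixed to the shuttle, axes as the jig's; the pack begins 36 mm to +y of it
- shuttle (a joint): travel of the shuttle in m along the jig's +y: 0 at the start, locked by the plunger's pin (2 mm of play); 0.12 = fully home against the end stop. Slides with about 2.5 N of friction
- pack (a point): centre of the battery pack of 12 upright blue cells clamped to the shuttle, 64 x 84 mm (jig x, y) and 66 mm high, underside 40 mm above the bench; must not be touched
- strip_roll_mid (a point): loose bystander: roll of metal strip lying flat, 68 mm across, 16 mm high; its centre
- flux_jar_mid (a point): loose bystander: white jar with yellow cap, 50 mm across, 60 mm high; its centre
- cell_tub_mid (a point): loose bystander: orange open tub 70 x 70 x 40 mm; its centre
- spanner_grip (a point): loose bystander: spanner 150 mm long lying on the bench; a point on its shank
- crown_top (a point): point on the plunger axis, 81 mm above the bench: top of the plunger's crown, fixed to the bracket. A radial dog on the stem, 16 mm from the axis, rides on it: on the steel low land it rests at lift 0.005; the brass high land (0.31 to 0.63 rad before and 0.31 to 0.85 rad after the notch's middle) holds it at lift 0.0125; the notch floor at lift 0.009. Lift it over 0.0125 to reach the notch

How it is judged:
By the outcome, as a careful person would: the job done as asked, in the order asked, and still so for the second after the job is handed in, with the robot touching nothing.
It also fails if it takes over 48 s, if anything falls off the work surface, if the arm or the gripper's body presses on something with over 40 N, if the wrist force passes 120 N, or if a joint passes its speed limit or range.

## Working session

There is one attempt and no reset: what is moved stays moved. The work goes in short steps, each a Python script; the robot and the scene stay as the last script left them, time stands still between calls to the robot, and variables do not carry over. Pictures are saved under pics/ and viewed, at most 10 in all, crops included, and the job is handed in when it is done.

```bash
mkdir -p pics; ls; python3 - <<'E'
from station import *
import cv2,numpy as np
for c in("scene","top"):
    p,d=viewer.read_camera(c); cv2.imwrite(f"pics/{c}0.png",p[:,:,::-1]); np.save(f"{c}_d.npy",d)
    i=viewer.camera_info(c); print(c,i["eye"].round(3) if hasattr(i["eye"],'round') else i["eye"])
    for n in["plunger_handle","shuttle_post","pack","jig","crown_top","flux_jar_mid","strip_roll_mid","cell_tub_mid","spanner_grip"]:
        print(n,[(np.round(r["at"],3).tolist(),round(r["score"],2)) for r in tip_of(c,n)[:2]])
print(env.sense()["t"])
E
```

```text
pics
scene [ 1.026 -0.507  0.643]
plunger_handle [([0.5, -0.038, 0.115], 0.75), ([0.719, -0.22, 0.008], 0.62)]
shuttle_post [([0.578, -0.197, 0.096], 0.57)]
pack [([0.595, -0.119, 0.076], 0.86)]
jig [([0.588, -0.055, 0.004], 0.6)]
crown_top [([0.508, -0.037, 0.08], 0.8)]
flux_jar_mid [([0.77, 0.038, 0.031], 0.76)]
strip_roll_mid [([0.72, -0.22, 0.01], 0.64)]
cell_tub_mid [([0.745, -0.075, 0.022], 0.85)]
spanner_grip [([0.71, 0.163, 0.003], 0.89)]
top [0.523 0.077 0.917]
plunger_handle [([0.506, -0.04, 0.119], 0.68)]
shuttle_post [([0.577, -0.193, 0.094], 0.76)]
pack [([0.595, -0.122, 0.072], 0.97)]
jig [([0.585, -0.055, -0.002], 0.93)]
crown_top [([0.503, -0.034, 0.085], 0.56)]
flux_jar_mid [([0.767, 0.035, 0.03], 0.93)]
strip_roll_mid [([0.72, -0.223, 0.006], 0.93)]
cell_tub_mid [([0.749, -0.078, 0.019], 0.64)]
spanner_grip [([0.71, 0.16, 0.004], 0.88)]
1.0
```

View pics/scene0.png

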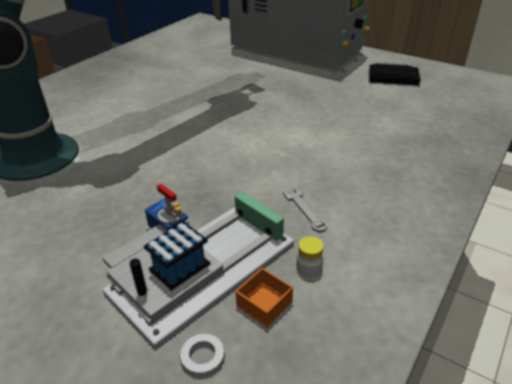

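View pics/top0.png

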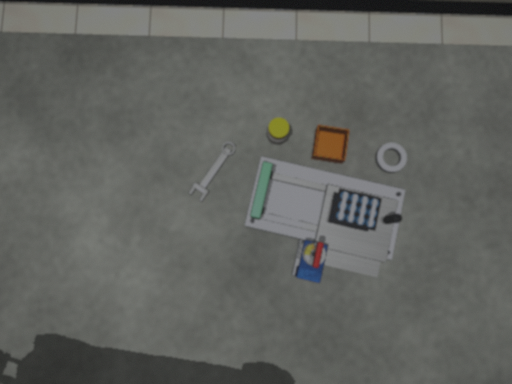

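The views agree with the networks: the red T-handle is at top px (318,255), the black post at (393,218) and the pack at (358,210). The green stop is at (262,190), so jig +y runs image-left and slightly up, a yaw of about -0.22. The bystanders are clear to the +x side. Next I'll refine the handle, post and yaw from depth.

```bash
cat > h.py <<'E'
import numpy as np,cv2
from station import *
def cloud(c,p=None,d=None):
    if p is None: p,d=viewer.read_camera(c)
    i=viewer.camera_info(c);K=np.array(i["intrinsics"]);v,u=np.mgrid[:384,:512]
    P=np.dstack([(u-K[0,2])/K[0,0]*d,-(v-K[1,2])/K[1,1]*d,-d])@np.array(i["rotation"]).T+i["eye"]
    return p,d,P
def masks(p):
    h=cv2.cvtColor(p,cv2.COLOR_RGB2HSV).astype(int);H,S,V=h[...,0],h[...,1],h[...,2]
    return dict(red=((H<6)|(H>172))&(S>150)&(V>70),green=(H>50)&(H<90)&(S>60),black=(V<45))
def down(yaw): # tool x at angle yaw, z down ; y = yaw-90deg
    c,s=np.cos(yaw),np.sin(yaw);return np.array([[c,s,0],[s,-c,0],[0,0,-1.]])
E
python3 - <<'E'
from h import *
for c in("scene","top"):
    p,d=cv2.imread(f"pics/{c}0.png")[:,:,::-1],np.load(f"{c}_d.npy")
    p,d,P=cloud(c,np.ascontiguousarray(p),d);m=masks(p)
    print(c,viewer.camera_info(c).keys())
    for n,(z0,z1) in dict(red=(.105,.14),green=(.06,.075),black=(.045,.12)).items():
        k=m[n]&(d>0)&(P[...,2]>z0)&(P[...,2]<z1)&(abs(P[...,0]-.58)<.2)&(P[...,1]>-.25)&(P[...,1]<.15)
        if n=="black":k&=(P[...,1]<-.165)
        Q=P[k]
        if len(Q)<5: print(n,len(Q));continue
        r=cv2.minAreaRect(Q[:,:2].astype(np.float32)*1000)
        w,V=np.linalg.eigh(np.cov(Q[:,:2].T));a=V[:,1]
        print(n,len(Q),Q.mean(0).round(4),"mid",((Q.max(0)+Q.min(0))/2).round(4),np.percentile(Q[:,2],[5,50,95]).round(4),"dir",np.degrees(np.arctan(a[1]/a[0])).round(1),np.round(r[0],1),np.round(r[1],1))
# tool yaw options
R=np.array(env.sense()["tcp_rot"]);print(R.round(2))
for y0 in (-.22,-.22+np.pi):
    for t in (0,.4,.8,1.2,1.7):
        q=solver.inverse_kinematics([.504,-.038,.12],down(y0+t));print(round(y0,2),t,None if q is None else np.round(q,2))
E
```

```text
scene dict_keys(['intrinsics', 'eye', 'rotation'])
red 104 [ 0.5076 -0.0409  0.1261] mid [ 0.5059 -0.0395  0.125 ] [0.1228 0.1265 0.1287] dir -11.3 [505.5 -40. ] [ 8.9 47. ]
green 511 [0.6392 0.0684 0.0663] mid [0.6358 0.0705 0.0652] [0.061 0.067 0.069] dir -11.2 [635.4  71.1] [ 22.1 117.6]
black 316 [ 0.5853 -0.1964  0.0855] mid [ 0.5968 -0.1843  0.0814] [0.0491 0.087  0.116 ] dir 47.2 [ 598.  -183.3] [54.3 13. ]
top dict_keys(['intrinsics', 'eye', 'rotation'])
red 99 [ 0.5051 -0.0384  0.1262] mid [ 0.505  -0.0393  0.1262] [0.124  0.1262 0.1287] dir -11.5 [505.1 -38.8] [ 8.2 44.8]
green 505 [0.635  0.0706 0.0664] mid [0.6352 0.0704 0.0666] [0.064  0.0663 0.0689] dir -11.5 [634.7  70.6] [ 20.2 116.6]
black 91 [ 0.579  -0.1905  0.0955] mid [ 0.5792 -0.1937  0.0849] [0.0594 0.1005 0.1161] dir 48.4 [ 578.6 -193.1] [13.8 11. ]
[[-0.96  0.28  0.  ]
 [ 0.28  0.96  0.  ]
 [-0.    0.   -1.  ]]
-0.22 0 [-0.85  0.6   1.14  2.08 -0.7   0.92 -1.11]
-0.22 0.4 [-0.76  0.51  0.99  2.08 -0.58  0.85 -0.83]
-0.22 0.8 [-0.66  0.45  0.83  2.07 -0.46  0.81 -0.54]
-0.22 1.2 [-0.61  0.43  0.77  2.07 -0.42  0.8  -0.18]
-0.22 1.7 [-0.56  0.41  0.7   2.07 -0.37  0.79  0.28]
2.92 0 [-0.42  0.38  0.52  2.06 -0.27  0.77  1.62]
2.92 0.4 [-0.38  0.37  0.47  2.06 -0.24  0.76  1.99]
2.92 0.8 [-0.31  0.36  0.38  2.05 -0.19  0.76  2.34]
2.92 1.2 [-0.24  0.36  0.3   2.05 -0.15  0.75  2.7 ]
2.92 1.7 [-0.95  0.78  1.35  2.08 -0.9   1.07 -2.36]
```

```bash
cat >> h.py <<'E'
HX=np.array([.505,-.0388]);Y0=-.2
def st(tag=""):
    s=env.sense();print(tag,"t%.2f"%s["t"],"p",np.round(s["ee_pos"],4),"F",np.round(s["wrist_force"],1),"M",np.round(s["moment"],2),"w%.4f g%.1f"%(s["gripper_width"],s["grasp_force"]));return s
E
python3 - <<'E'
from h import *
env.goto_joints([.08,.468,0,1.603,0,1.071,-1.70]);s=st("mid");print(np.array(s["tcp_rot"]).round(2)[0])
env.reach([*HX,.16],down(Y0));s=st("above");print(np.round(s["joint_positions"],2))
env.movel([*HX,.104],rate=.1);st("at")
effector.grasp(30);st("grasp")
env.movel([*HX,.107],rate=.03);st("lift3")
p,d,P=cloud("scene");cv2.imwrite("pics/g.png",cv2.resize(p[130:330,80:320],None,fx=3,fy=3)[:,:,::-1])
E
```

```text
mid t3.98 p [ 0.6447 -0.0839  0.2142] F [ 0.7 -0.2 -0. ] M [-0.    0.17  0.  ] w0.0922 g0.0
[ 0.98 -0.21 -0.  ]
above t4.65 p [ 0.5064 -0.0386  0.1609] F [ 0.2 -0.1  0.5] M [-0.02  0.19  0.04] w0.0923 g0.0
[ 0.04  0.3  -0.03  2.    0.01  0.84 -1.77]
at t5.36 p [ 0.5057 -0.0389  0.1042] F [ 0.8 -0.1  0.9] M [0.02 0.17 0.06] w0.0918 g0.0
grasp t6.54 p [ 0.505 -0.039  0.104] F [ 0.3 -0.4  0. ] M [-0.09  0.14 -0.02] w0.0118 g30.0
lift3 t6.79 p [ 0.5048 -0.0389  0.1064] F [ 3.1 -0.7 -9.1] M [-0.16 -0.44  0.03] w0.0118 g30.0
```

View pics/g.png

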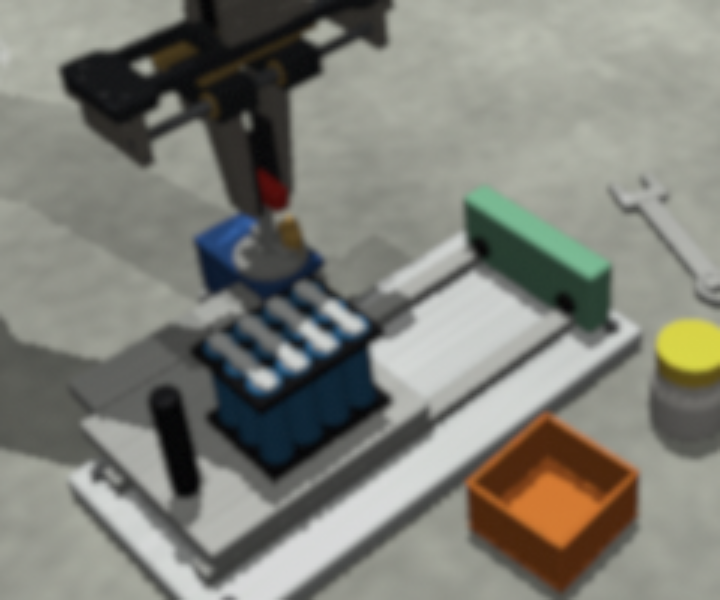

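The handle is gripped and rising against the spring, with about 9 N on the wrist. Next: lift it over the lands, twist, and start probing.

```bash
cat >> h.py <<'E'
def mv(lift,tw,rate=.03):
    env.movel([*HX,.104+lift+.0006],down(Y0+tw),rate=rate)
E
python3 - <<'E'
from h import *
mv(.0142,0);st("up")
for t in(.2,.5,.8):
    mv(.0142,t);st(t)
mv(.0108,.8);st("low .8")
mv(.0142,.8);st("up")
E
```

```text
up t7.38 p [ 0.5047 -0.0389  0.1187] F [  1.7  -1.1 -11.9] M [-0.29 -0.42 -0.04] w0.0121 g30.0
0.2 t7.73 p [ 0.5048 -0.0388  0.1186] F [  3.1  -1.  -11.7] M [-0.15 -0.44  0.03] w0.0116 g30.0
0.5 t8.18 p [ 0.5048 -0.0386  0.1187] F [  1.6   0.2 -11.9] M [ 0.06 -0.33  0.01] w0.0120 g30.0
0.8 t8.63 p [ 0.5047 -0.0384  0.1187] F [  2.    1.9 -12. ] M [ 0.33 -0.18  0.03] w0.0118 g30.0
low .8 t8.90 p [ 0.5047 -0.0383  0.1152] F [  0.8   2.6 -11.3] M [ 0.53 -0.06  0.02] w0.0117 g30.0
up t9.17 p [ 0.5048 -0.0385  0.1189] F [  0.6   2.5 -12.4] M [ 0.68 -0.03  0.04] w0.0118 g30.0
```

```bash
python3 - <<'E'
from h import *
for t in np.arange(.88,1.70,.09):
    mv(.0142,t,.05);mv(.0103,t,.04);s=st("low %.2f"%t)
    mv(.0142,t,.04)
st()
E
```

```text
low 0.88 t9.67 p [ 0.5048 -0.0386  0.1146] F [  0.4   5.  -10.8] M [ 0.94  0.18 -0.09] w0.0115 g30.0
low 0.97 t10.42 p [ 0.5048 -0.0386  0.1148] F [ -1.6   4.5 -10.5] M [1.17 0.34 0.07] w0.0123 g30.0
low 1.06 t11.17 p [ 0.5047 -0.0385  0.115 ] F [ -1.3   5.6 -10.9] M [1.19 0.44 0.04] w0.0118 g30.0
low 1.15 t11.92 p [ 0.5047 -0.0385  0.115 ] F [ -1.1   5.1 -10.9] M [ 1.23  0.44 -0.01] w0.0120 g30.0
low 1.24 t12.67 p [ 0.5049 -0.0385  0.1151] F [ -1.1   5.3 -10.7] M [ 1.32  0.43 -0.1 ] w0.0117 g30.0
low 1.33 t13.42 p [ 0.5049 -0.0385  0.116 ] F [-3.8  5.  -2.9] M [ 1.26  1.11 -0.04] w0.0116 g30.0
low 1.42 t14.17 p [ 0.5048 -0.0385  0.1163] F [-5.2  5.4 -0.2] M [ 1.33  1.35 -0.01] w0.0115 g30.0
low 1.51 t14.92 p [ 0.5047 -0.0384  0.1163] F [-5.7  6.2 -1. ] M [1.3  1.42 0.02] w0.0117 g30.0
low 1.60 t15.67 p [ 0.5046 -0.0385  0.1163] F [-5.6  6.   0.3] M [1.35 1.44 0.05] w0.0120 g30.0
low 1.69 t16.42 p [ 0.5046 -0.0385  0.1162] F [-5.6  5.6  0.4] M [ 1.38  1.44 -0.03] w0.0117 g30.0
 t16.67 p [ 0.5043 -0.0384  0.119 ] F [ -2.7   5.8 -11.7] M [ 1.33  0.5  -0.03] w0.0116 g30.0
```

Contact at lift of about 0.0123 from 1.33 to 1.69 is too wide for the land before the notch. It must be the one after it, which puts the notch middle near 1.0. I'll confirm by probing deeper there for the 9 mm floor.

```bash
python3 - <<'E'
from h import *
for t in(1.4,1.2,1.1): mv(.0142,t,.05)
for t in (1.15,1.0,.85):
    mv(.0142,t,.05)
    for l in(.0095,.0075): mv(l,t,.03);st("%.2f %.4f"%(t,l))
    mv(.0142,t,.04)
st()
E
```

```text
1.15 0.0095 t18.27 p [ 0.5047 -0.0385  0.1142] F [ -1.1   5.1 -11.6] M [ 1.27  0.43 -0.01] w0.0117 g30.0
1.15 0.0075 t18.52 p [ 0.5048 -0.0386  0.1131] F [-2.9  6.6 -3.3] M [ 1.2   0.98 -0.03] w0.0118 g30.0
1.00 0.0095 t19.44 p [ 0.5048 -0.0386  0.1143] F [ -0.9   4.8 -10.4] M [ 1.16  0.43 -0.05] w0.0118 g30.0
1.00 0.0075 t19.69 p [ 0.5049 -0.0386  0.1131] F [-3.   6.1 -4.6] M [ 1.19  0.96 -0.06] w0.0116 g30.0
0.85 0.0095 t20.62 p [ 0.5049 -0.0385  0.114 ] F [ -0.4   5.5 -12.4] M [1.2  0.33 0.05] w0.0121 g30.0
0.85 0.0075 t20.87 p [ 0.505  -0.0385  0.113 ] F [-3.3  5.9 -4.8] M [1.3  0.98 0.07] w0.0117 g30.0
 t21.18 p [ 0.5049 -0.0387  0.1192] F [ -1.5   5.1 -12.1] M [1.2  0.38 0.02] w0.0116 g30.0
```

```bash
python3 - <<'E'
from h import *
mv(.0142,1.0,.05);mv(.0085,1.0,.03);st("low")
effector.release();st("rel")
env.movel([*HX,.20],rate=.15);st("clear")
for c in("scene","top"):
    p,d,P=cloud(c);m=masks(p)
    k=m["red"]&(d>0)&(P[...,2]>.11)&(P[...,2]<.15)&(abs(P[...,0]-.505)<.05)&(abs(P[...,1]+.04)<.05);Q=P[k]
    if len(Q)>8:
        a=np.linalg.eigh(np.cov(Q[:,:2].T))[1][:,1];print(c,len(Q),Q.mean(0).round(4),np.percentile(Q[:,2],[5,50,95]).round(4),"twist",np.arctan2(a[1],a[0])%np.pi-Y0)
    for n in("plunger_handle","shuttle_post"): print(n,[(np.round(r["at"],4).tolist(),round(r["score"],2)) for r in tip_of(c,n)[:1]])
    k=m["black"]&(d>0)&(P[...,2]>.11)&(P[...,2]<.122)&(abs(P[...,0]-.578)<.03)&(abs(P[...,1]+.193)<.025);print("post top",k.sum(),P[k].mean(0).round(4))
    if c=="scene":cv2.imwrite("pics/r.png",cv2.resize(p[130:330,80:320],None,fx=3,fy=3)[:,:,::-1])
print(env.sense()["t"])
E
```

```text
low t21.82 p [ 0.5048 -0.0386  0.1135] F [ -2.    5.8 -10.1] M [1.21 0.58 0.03] w0.0117 g30.0
rel t23.06 p [ 0.505  -0.0388  0.1131] F [-0.2  0.4 -0.1] M [-0.02  0.17 -0.02] w0.0919 g0.0
clear t23.79 p [ 0.5044 -0.0389  0.1993] F [-0.  -0.   0.6] M [-0.03  0.12 -0.02] w0.0918 g0.0
scene 88 [ 0.5068 -0.0399  0.1346] [0.1317 0.135  0.1371] twist 0.9755135566789901
plunger_handle [([0.5039, -0.0388, 0.1288], 0.71)]
shuttle_post []
post top 74 [ 0.5815 -0.1961  0.1149]
plunger_handle [([0.7452, -0.0765, 0.0217], 0.6)]
shuttle_post [([0.5821, -0.1963, 0.0937], 0.65)]
post top 38 [ 0.5793 -0.1939  0.1151]
24.0917
```

View pics/r.png

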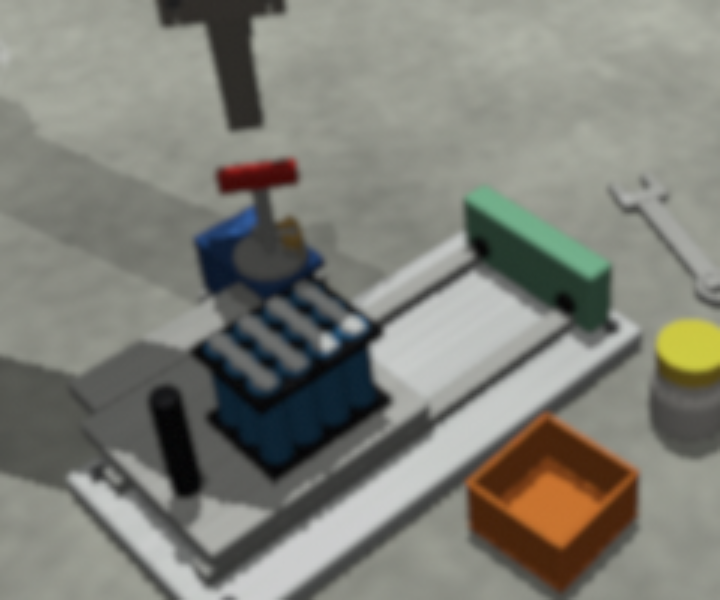

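The handle stays retracted: its top rose 8.6 mm and the twist reads about 0.98. The post is at about (0.580,-0.1945), 36 mm behind the pack. I'll grip it across the jig's x axis and slide.

```bash
python3 - <<'E'
from h import *
X=np.array([.580,-.1945]);R=down(Y0+np.pi/2)
env.reach([*X,.19],R);st("above")
env.movel([*X,.086],rate=.12);st("at")
effector.grasp(20);s=st("grasp")
e=np.array([-np.sin(Y0),np.cos(Y0),0]);p0=np.array(s["ee_pos"]);p0[2]=.086
env.movel(p0+.06*e,rate=.06);st(.06)
env.movel(p0+.108*e,rate=.06);s=st(.108)
E
```

```text
above t24.88 p [ 0.5797 -0.1931  0.1896] F [1.1 0.1 0.7] M [-0.06  0.07  0.01] w0.0915 g0.0
at t25.89 p [ 0.5807 -0.1945  0.0868] F [-0.  -0.2  0.2] M [-0.13  0.12  0.  ] w0.0921 g0.0
grasp t27.00 p [ 0.5789 -0.1943  0.0859] F [-5.9  1.3  4. ] M [0.16 1.12 0.01] w0.0175 g20.0
0.06 t28.15 p [ 0.5914 -0.1344  0.0859] F [ 0.9  1.1 -3.3] M [ 0.35 -0.08  0.06] w0.0175 g20.0
0.108 t29.10 p [ 0.6015 -0.0859  0.086 ] F [ 4.5 -0.8 -7.5] M [-0.31 -0.91 -0.01] w0.0179 g20.0
```

```bash
python3 - <<'E'
from h import *
e=np.array([-np.sin(Y0),np.cos(Y0),0]);p0=np.array([.5789,-.1943,.0859]);
for k in np.arange(.111,.128,.0015):
    env.movel(p0+k*e,rate=.02);env.pause(.1);s=st("%.4f"%k)
    f=-np.dot(s["wrist_force"],e);tr=np.dot(s["ee_pos"]-p0,e);print(" f%.1f tr%.4f"%(f,tr))
    if f>9:break
E
```

```text
0.1110 t29.50 p [ 0.6019 -0.0839  0.0859] F [ 5.6 -2.  -7. ] M [-0.45 -0.88  0.01] w0.0171 g20.0
 f0.8 tr0.1128
0.1125 t29.85 p [ 0.6021 -0.0829  0.0859] F [ 4.3 -3.2 -6.3] M [-0.62 -0.84  0.02] w0.0177 g20.0
 f2.3 tr0.1138
0.1140 t30.20 p [ 0.6024 -0.0816  0.0859] F [ 4.2 -3.3 -6.6] M [-0.67 -0.77 -0.02] w0.0174 g20.0
 f2.4 tr0.1152
0.1155 t30.55 p [ 0.6027 -0.0801  0.0859] F [ 4.1 -2.9 -6.7] M [-0.72 -0.75  0.04] w0.0172 g20.0
 f2.1 tr0.1166
0.1170 t30.90 p [ 0.603  -0.0786  0.0859] F [ 4.4 -3.8 -6.8] M [-0.71 -0.8   0.04] w0.0178 g20.0
 f2.8 tr0.1181
0.1185 t31.25 p [ 0.6033 -0.0772  0.0859] F [ 4.5 -2.9 -6.2] M [-0.67 -0.82 -0.02] w0.0175 g20.0
 f1.9 tr0.1196
0.1200 t31.60 p [ 0.6034 -0.0767  0.0859] F [ 4.5 -5.  -5.9] M [-1.06 -0.67  0.  ] w0.0175 g20.0
 f4.0 tr0.1201
0.1215 t31.95 p [ 0.6034 -0.0767  0.0859] F [ 3.6 -6.9 -6.8] M [-1.62 -0.62  0.03] w0.0170 g20.0
 f6.0 tr0.1201
0.1230 t32.30 p [ 0.6034 -0.0767  0.0859] F [ 3.6 -9.9 -4.7] M [-2.07 -0.49  0.05] w0.0173 g20.0
 f9.0 tr0.1201
0.1245 t32.65 p [ 0.6034 -0.0766  0.0859] F [  2.2 -12.1  -4.7] M [-2.64 -0.25 -0.  ] w0.0172 g20.0
 f11.4 tr0.1202
```

The shuttle is hard against the stop at 0.120 m travel, with force building. Release, retreat and check.

```bash
python3 - <<'E'
from h import *
effector.release();s=st("rel")
env.movel([s["ee_pos"][0],s["ee_pos"][1],.24],rate=.15);st("clear")
p,d,P=cloud("scene");m=masks(p)
k=m["red"]&(d>0)&(P[...,2]>.11)&(P[...,2]<.15)&(abs(P[...,0]-.505)<.05);print("handle",P[k].mean(0).round(4))
for n in("shuttle_post","pack","flux_jar_mid","cell_tub_mid","strip_roll_mid","plunger_handle"): print(n,[(np.round(r["at"],4).tolist(),round(r["score"],2)) for r in tip_of("scene",n)[:1]])
cv2.imwrite("pics/e.png",cv2.resize(p[130:380,80:340],None,fx=2.3,fy=2.3)[:,:,::-1])
E
```

```text
rel t33.81 p [ 0.6036 -0.0723  0.0859] F [ 0.1 -0.3  0.6] M [-0.05  0.12 -0.02] w0.0917 g0.0
clear t34.98 p [ 0.603  -0.0723  0.2389] F [-0.8 -0.6  0.4] M [-0.08  0.11 -0.01] w0.0916 g0.0
handle [ 0.5068 -0.0405  0.1334]
shuttle_post [([0.603, -0.0787, 0.0975], 0.8)]
pack [([0.6212, -0.0031, 0.0742], 0.94)]
flux_jar_mid [([0.7736, 0.0384, 0.0324], 0.59)]
cell_tub_mid [([0.7476, -0.0761, 0.0191], 0.56)]
strip_roll_mid [([0.7199, -0.2189, 0.0038], 0.92)]
plunger_handle [([0.5064, -0.0346, 0.1292], 0.6)]
```

View pics/e.png

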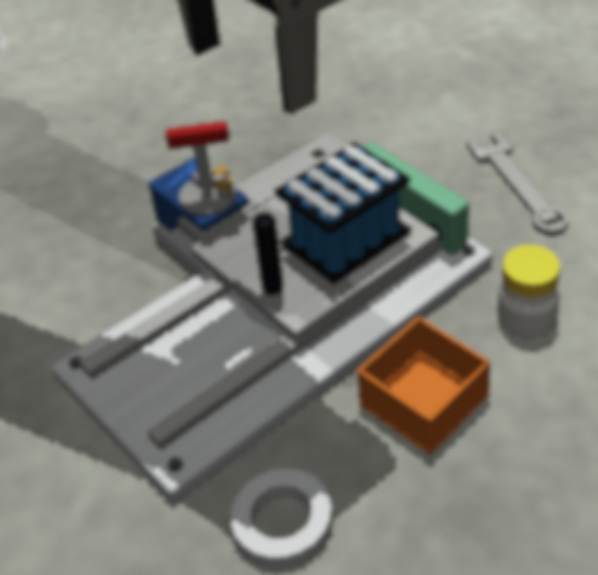

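The picture shows the shuttle home against the green stop and the post at crop px (267,250). The handle is still retracted at (198,133), and the bystanders haven't moved.

```bash
python3 -c "
from station import *
print(workorder.finish_job())"
```

```text
the job is handed in; nothing more can be done
None
```

The job is handed in: the plunger is parked retracted in its rest notch (middle near 1.0 rad), the shuttle is home against the green stop at 0.120 m, and the pack and bystanders were left alone, in about 35 s of the 48 s allowed.

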